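# Seat the keyed lid of a bedside diffuser

## Robot

A 6-joint arm with a two-finger parallel gripper is mounted at the origin on the work surface. World frame = base frame: x ahead of the robot, y to its left, z up, the work surface at z = 0. Lengths are in m, angles in degrees, forces in N, time in s.
With the tool pointing down it reaches from about 0.375 to 0.9 m from the base axis. Payload 3.1 kg.
Tool frame: the origin (TCP) lies at the very end of the fingers, on their centre line; the grasp point (between the pads) lies 19 mm behind it (grasp_offset is the distance from the TCP to the grasp point, in m); z points along the fingers, y is the direction in which the jaws open and shut (so a half turn about z gives the same grasp; the last joint's range is limited). The gripper opens to 87 mm and grips with 3 to 60 N. Pads are 19 mm wide; open, the fingers measure 117 mm over their backs; the gripper's body (75 mm by 190 mm) begins 51 mm behind the grasp point.
Start: joints at [53.829, 30.224, 82.088, -0, 67.689, -10.227], TCP at [0.273, 0.562, 0.223] pointing down, gripper open.
Joint ranges: [-176.69, 176.69], [-43.24, 126.21], [12.49, 139.97], [-82, 262], [0, 151.66], [-163.58, 163.58]. Speed limits (degrees/s): [159.86, 159.86, 180, 180, 180, 180].

## Interface

Orientations are given as a 3x3 rotation matrix whose columns are the frame's x, y, z axes.
In Python, from rig import * gives the robot as it stands. The module is installed in compiled form; this text tells all that it offers.
- The arm moves only by the tool play_rows, never from a script. Its argument "plan" is a list that holds one entry, the list of rows, each a list of 7 numbers: the shift along the world's x, y, z each as a share of 5 cm, from -1 to 1, then the turn, a rotation vector about the world's x, y, z each as a share of pi rad, from -1 to 1, then the gripper's target within -1 to 1 (fully open at 1, half-way at 0, shut at -1). A call has 1 to 12 rows; each row shifts and turns the commanded pose from where the row before left it; what a row does not reach is not made up. A row lasts 1/10 s, in which the tool goes at most 50 mm and 8.59 degrees, less where a joint would pass 70% of its speed; a pose out of reach is approached as far as the arm can. A call with a number of a shift or a turn outside -1 to 1 is refused whole. A call with a gripper value outside its range is refused whole. The fingers move at their own pace and stop on an object; the grip force is fixed at half the most. Time passes only in rows, so rows that do not move let the fingers close. It gives the time, the measured TCP pose, the force and the opening at its end, in the units of the state.
- read_state(): the state, without advancing time (a new reading comes with each control period).
- capture(name): name is "scene" or "top" or "wrist"; returns the picture (480x640x3 uint8, red, green, blue); there is no depth.
- camera_params(name): a dict with "intrinsics" (3x3 intrinsics, pixels), "R" (3x3) and "t" (3): a world point X has camera coordinates R X + t; the wrist camera has in their place "mount" (4x4, takes a point from camera to tool coordinates, whose origin is the TCP and whose axes are the flange's). Camera axes: x right, y down, z forward; pixel columns grow to the right and rows downward; lengths in m; the calibration is good to about 2 mm. A picture is of the moment at which its call begins: read the wrist's pose just before it. camera_params takes no time and is no camera call.
- hand_in(): hands the job in, once; it reports no verdict.
The state is a dict: "time_s": time; "joint_positions": joint angles; "qvel": joint speeds; "tau": joint torques, N m; "position": TCP position; "tcp_rot": TCP orientation; "force": force on the tool from outside, world axes, zero at the start; "moment": the same for the moment, N m; "opening": opening from 0.0 (shut) to 1.0 (fully open).
Only numpy, scipy, OpenCV 4.12 (cv2) and the standard library are available. Lean on these libraries where they do the work, as an engineer would, in place of code of your own. Each camera call takes 0.05 s, during which the arm holds its last target. There are 200 camera calls.

## Task

The lid of the round diffuser on the chest of drawers lies askew on its locating pin. With a fingertip push the lid round by its spout, without picking it up, until its notch meets the pin and it drops over it, then press it down until it snaps home flat on the rim. Leave the other things as they stand.

Things in the scene. Friction and masses are not known exactly. Their poses are not given: they have to be found in the camera images.
- diffuser: the aroma diffuser: a fixed round appliance, 150 mm across, oak-look shell, grey tank rim. Origin at the centre of its underside on the surface, z up; x points from the centre to the locating pin. The flat rim (outer radius 75, mouth radius 50) is 95 mm above the surface. Four spring catches inside the mouth hold the lid about 6 mm short of home until it is pushed down
- pin (a point): centre of the top of the locating pin, a grey upright block on the rim: 9 mm wide along the rim, 12 mm radially, 13 mm tall, 68 mm from the diffuser's axis; its outer end sticks out 3 mm past the lid's edge. It stops the lid's turning once it stands in the notch
- lid: the loose white lid (about 110 g): a round flange 142 mm across, 9 mm thick, and below it a spigot 22 mm deep that sits in the mouth and keeps it centred, so that it turns about the diffuser's axis. Origin at the centre of the flange's underside (home: 95 mm above the surface), z up; x points to its notch. At the start it lies cocked, one side up on the pin
- lid_centre (a point): centre of the lid's top face, 9 mm above its underside (104 mm above the surface when home). With the notch over the pin, a push of about 10 to 15 N down here snaps the lid home, flange flat on the rim; the pin's top then stands 4 mm above the flange
- notch (a point): middle of the lid's one notch, 68 mm from the lid's centre, level with its top face; it is cut right through the flange, about 20 mm wide at the edge and 14 mm deep. When it comes over the pin (within about 3 degrees) that side of the lid drops about 7 mm
- spout (a point): the mist spout: a round white stub standing on the lid 46 mm from its centre, straight across from the notch, 25 mm across at its foot, 21 mm at its top, 26 mm tall; this point is on its axis, half-way up. A sideways push of about 2 N on it turns the lid, either way round
- oil_a: one of the loose things near the diffuser that must stay put: amber dropper bottle, 27 mm across, 78 mm tall; origin under its centre
- oil_b: amber dropper bottle, 27 mm across, 70 mm tall; must stay put; origin under its centre
- fill_cup: clear filling cup, 60 mm across, 60 mm tall; must stay put; origin under its centre
- mug: white mug, 80 mm across plus handle, 92 mm tall; must stay put; origin under its centre
- alarm_clock: white alarm clock, 130 x 55 mm, 74 mm tall; must stay put; origin under its centre
- book: blue book lying flat, 198 x 129 x 24 mm; must stay put; origin under its centre
- cream_tin: round metal tin, 67 mm across, 27 mm tall; must stay put; origin under its centre
- glasses_case: grey glasses case, 160 x 58 x 40 mm; must stay put; origin under its centre
There are look-alikes about, which are no part of the job. What is shaped like the diffuser but green or red is not meant.

How it is judged:
By the outcome, as a careful person would: the job done as asked, in the order asked, and still so for the second after the job is handed in, with the robot touching nothing.
It also fails if it takes over 56 s, if anything falls off the work surface, if the arm or the gripper's body presses on something with over 40 N, if the wrist force passes 120 N, or if a joint passes its speed limit or range.

## Working session

There is one attempt and no reset: what is moved stays moved. The work goes in short steps, Python scripts to look and compute and a tool call to move; the robot and the scene stay as the last step left them, time stands still between calls to the robot, and variables do not carry over. Pictures are saved under pics/ and viewed, about 8 in all and at most 12, crops included, and the job is handed in when it is done.

Besides the shell and the picture viewer there is one more tool, called after ">>>" as a command line: name --argument value ..., lists and objects as JSON in quotes. play_rows: Moves the arm, as the interface text tells. Its arguments: {"type":"object","properties":{"plan":{"type":"array"}},"required":["plan"]}

```bash
mkdir -p pics; python3 - <<'E'
from rig import *
import cv2,numpy as np
for n in ("scene","top"):
    cv2.imwrite(f"pics/{n}0.png",capture(n)[:,:,::-1]); p=camera_params(n); print(n,p["intrinsics"],p["R"],p["t"])
s=read_state();print(s["time_s"],s["position"],s["tcp_rot"])
print(camera_params("wrist"))
E
```

```text
scene [[600.11419194   0.         315.47986443]
 [  0.         600.11419194 232.1713385 ]
 [  0.           0.           1.        ]] [[ 0.59529935  0.80350229  0.00165955]
 [ 0.53342047 -0.39365465 -0.74866456]
 [-0.60090039  0.44656476 -0.66294693]] [-0.31071995 -0.18584305  1.83742104]
top [[445.43483652   0.         316.18632893]
 [  0.         445.43483652 241.72245866]
 [  0.           0.           1.        ]] [[-0.02380766 -0.99935568 -0.02685915]
 [-0.98161886  0.02845719 -0.1887183 ]
 [ 0.18936105  0.02187251 -0.98166389]] [0.03517795 0.53383326 1.12201243]
0.1 [0.27298779 0.56148874 0.22167899] [[-8.99230456e-01  4.37473652e-01 -1.17891649e-03]
 [ 4.37475085e-01  8.99229146e-01 -1.57877687e-03]
 [ 3.69442787e-04 -1.93543084e-03 -9.99998059e-01]]
{'intrinsics': array([[363.8220937 ,   0.        , 316.3207364 ],
       [  0.        , 363.8220937 , 239.39153096],
       [  0.        ,   0.        ,   1.        ]]), 'mount': array([[-4.63642827e-05, -9.66753696e-01, -2.55709383e-01,
         6.90449655e-02],
       [ 9.99999998e-01, -5.70191656e-05,  3.42545368e-05,
        -8.16377443e-04],
       [-4.76960357e-05, -2.55709381e-01,  9.66753697e-01,
        -1.61567052e-01],
       [ 0.00000000e+00,  0.00000000e+00,  0.00000000e+00,
         1.00000000e+00]])}
```

View pics/scene0.png

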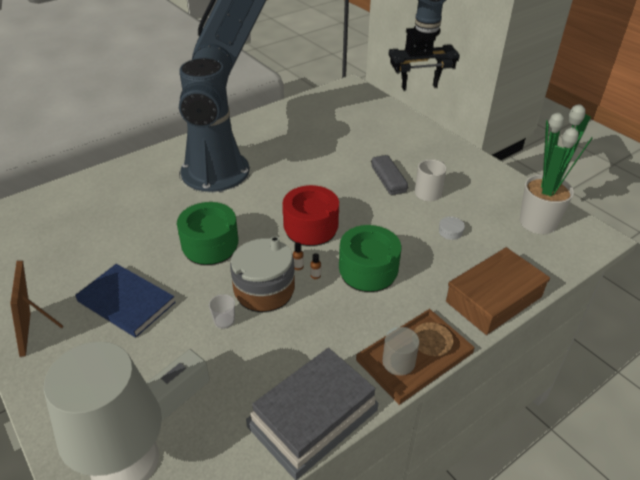

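View pics/top0.png

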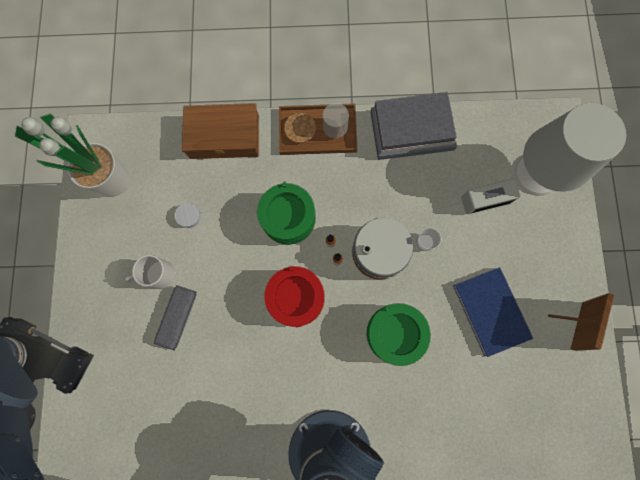

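The diffuser is the white-lidded one at top px (383,247), with its spout on the left at about (366,248). I'll zoom in on both views.

```bash
python3 - <<'E'
import cv2,numpy as np
a=cv2.imread("pics/top0.png")[205:290,310:450]; b=cv2.imread("pics/scene0.png")[225:335,200:340]
a=cv2.resize(a,None,fx=5,fy=5,interpolation=cv2.INTER_CUBIC)[:, :700]; 
cv2.imwrite("pics/ta.png",a)
b=cv2.resize(b,None,fx=5,fy=5,interpolation=cv2.INTER_CUBIC); cv2.imwrite("pics/sb.png",b)
E
```

```text
(no output)
```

View pics/ta.png

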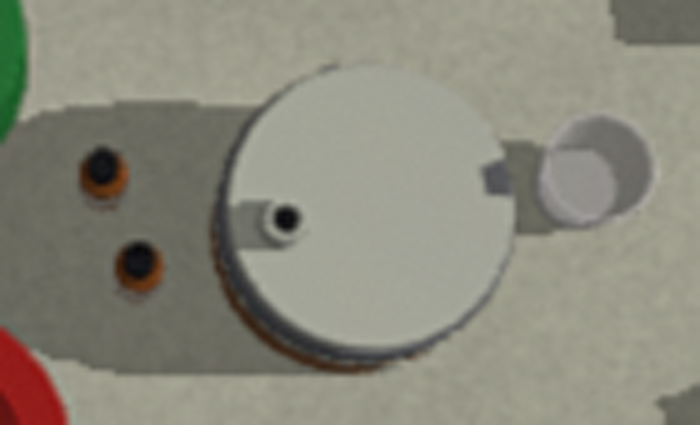

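View pics/sb.png

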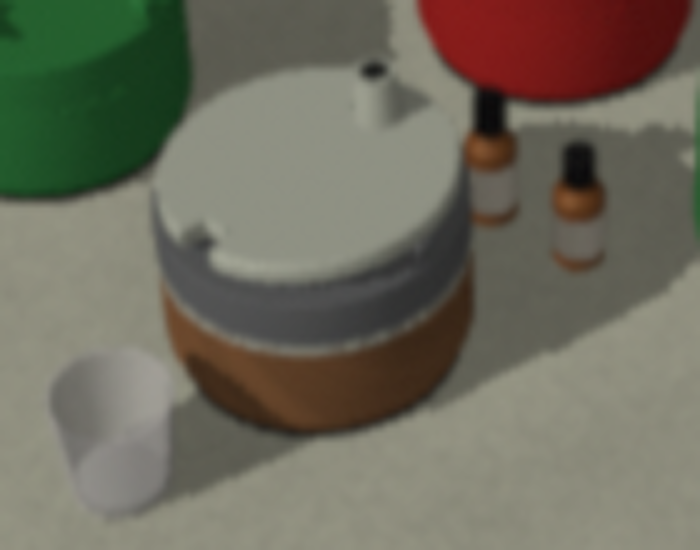

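```bash
cat > h.py <<'E'
from rig import *
import cv2,numpy as np
def cast(n,u,v,z,P=None):
    p=camera_params(n);d=np.linalg.inv(p["intrinsics"])@[u,v,1]
    R,t=np.array(p["R"]),np.array(p["t"]);o=-R.T@t;d=R.T@d
    return o+d*(z-o[2])/d[2]
def proj(n,X):
    p=camera_params(n);c=p["intrinsics"]@(np.array(p["R"])@X+p["t"]);return c[:2]/c[2]
def wcam(s):
    p=camera_params("wrist");M=np.array(p["mount"]);R=np.array(s["tcp_rot"]);return p["intrinsics"],R@M[:3,:3],R@M[:3,3]+s["position"]
def wcast(s,u,v,z):
    K,R,o=wcam(s);d=R@np.linalg.inv(K)@[u,v,1];return o+d*(z-o[2])/d[2]
E
python3 - <<'E'
from h import *
T=lambda u,v,z:cast("top",310+u/5,205+v/5,z)
S=lambda u,v,z:cast("scene",200+u/5,225+v/5,z)
E=np.array([[228,200],[372,64],[515,205],[375,348],[273,105],[470,105],[475,305],[270,307]])
P=np.array([T(*e,.106) for e in E])[:,:2]
(cx,cy),r=cv2.minEnclosingCircle(P.astype(np.float32));A=np.c_[2*P,np.ones(8)];q=np.linalg.lstsq(A,(P**2).sum(1),rcond=None)[0];c=q[:2];print(cx,cy,r,c,np.sqrt(q[2]+c@c))
for n,p in dict(notch=T(497,180,.106),spT=T(286,218,.134),spS=S(374,72,.134),notS=S(200,237,.106),pinS=S(415,258,.101),hint=T(330,67,.105),oa=T(103,165,.075),ob=T(138,260,.068),cup=T(597,168,.06),cupb=T(578,187,.0)).items():
    print(n,p.round(4),np.degrees(np.arctan2(*(p[:2]-c)[::-1])).round(1),np.hypot(*(p[:2]-c)).round(4))
E
```

```text
0.5084696412086487 -0.1490347534418106 0.07230392098426819 [ 0.50825019 -0.14960336] 0.07150850816466109
notch [ 0.5191 -0.2128  0.106 ] -80.2 0.0641
spT [ 0.498  -0.1043  0.134 ] 102.7 0.0464
spS [ 0.4951 -0.0991  0.134 ] 104.6 0.0522
notS [ 0.5148 -0.2085  0.106 ] -83.7 0.0593
pinS [ 0.5797 -0.1348  0.101 ] 11.7 0.073
hint [ 0.5798 -0.1327  0.105 ] 13.3 0.0736
oa [ 0.5387 -0.0169  0.075 ] 77.1 0.1362
ob [ 0.4897 -0.0335  0.068 ] 99.1 0.1176
cup [ 0.5326 -0.2736  0.06  ] -78.9 0.1264
cupb [ 0.5339 -0.2767  0.    ] -78.6 0.1296
```

Measured so far:
- Lid centre: about (0.508, -0.150).
- Notch: about -79°. Spout: about 102°.
- Pin: about 12.5°, seen as a gap in the scene view and a hint in the top view.

The lid needs roughly +91° CCW. I'll move above the clockwise side of the spout with the jaws shut.

>>> play_rows --plan '[[[0.286,-0.733,0,0,0,-0.0438,-1],[0.286,-0.733,0,0,0,-0.0438,-1],[0.286,-0.733,0,0,0,-0.0438,-1],[0.286,-0.733,0,0,0,-0.0438,-1],[0.286,-0.733,0,0,0,-0.0438,-1],[0.286,-0.733,0,0,0,-0.0438,-1],[0.286,-0.733,0,0,0,-0.0438,-1],[0.286,-0.733,0,0,0,-0.0438,-1],[0.286,-0.733,0,0,0,-0.0438,-1]]]'

```text
time_s: 1.0
position: [0.4022, 0.2306, 0.2224]
tcp_rot: [[0.126, 0.992, -0.0], [0.992, -0.126, -0.0], [-0.0, -0.0, -1.0]]
force: [0.3, 0.5, -0.5]
opening: 0.267
```

>>> play_rows --plan '[[[0.286,-0.733,0,0,0,-0.0438,-1],[0.286,-0.733,0,0,0,-0.0438,-1],[0.286,-0.733,0,0,0,-0.0438,-1],[0.286,-0.733,0,0,0,-0.0438,-1],[0.286,-0.733,0,0,0,-0.0438,-1],[0.286,-0.733,0,0,0,-0.0438,-1],[0.286,-0.733,0,0,0,-0.0438,-1],[0.286,-0.733,0,0,0,-0.0438,-1],[0.286,-0.733,0,0,0,-0.0438,-1],[0,0,0,0,0,0,-1],[0,0,0,0,0,0,-1]]]'

```text
time_s: 2.1
position: [0.5304, -0.0983, 0.2219]
tcp_rot: [[0.978, 0.209, -0.001], [0.209, -0.978, 0.001], [-0.001, -0.001, -1.0]]
force: [-0.4, 0.6, -1.4]
opening: 0.007
```

```bash
python3 - <<'E'
from h import *
s=read_state();im=capture("wrist")[:,:,::-1];cv2.imwrite("pics/w1.png",im)
print(s["time_s"],s["position"].round(4),s["tcp_rot"].round(3).tolist(),s["joint_positions"].round(1),s["force"].round(2),s["opening"])
E
```

```text
2.1 [ 0.5304 -0.0983  0.2219] [[0.978, 0.209, -0.001], [0.209, -0.978, 0.001], [-0.001, -0.001, -1.0]] [-22.4  23.7  94.4   0.   62.   55.5] [-0.35  0.59 -1.38] 0.007455623292584757
```

View pics/w1.png

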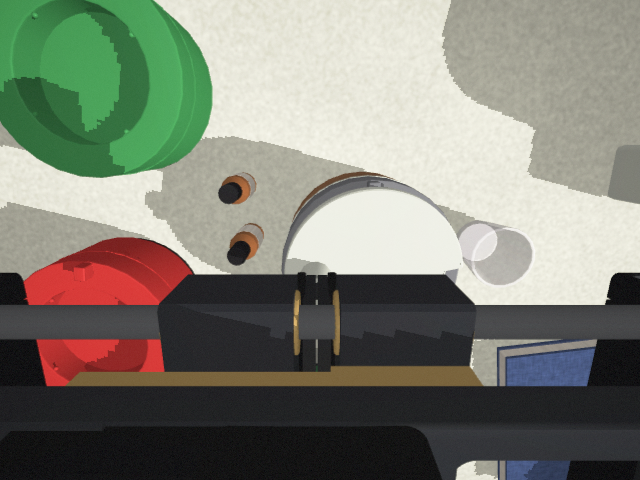

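The wrist view shows the shut jaws behind the spout (top just visible at 317,268) and the pin showing past the lid edge at about (375,183). Casting the pin pixel:

```bash
python3 - <<'E'
from h import *
s=read_state();c=np.array([.5083,-.1496])
for n,(u,v,z) in dict(pin=(375,183,.107),sp=(317,266,.136),dl=(284,265,.107),dr=(461,265,.107),rimL=(300,205,.107),rimR=(450,225,.107),top=(380,188,.11)).items():
    p=wcast(s,u,v,z)[:2];print(n,p.round(4),np.degrees(np.arctan2(*(p-c)[::-1])).round(1),np.hypot(*(p-c)).round(4))
E
```

```text
pin [ 0.5789 -0.1329] 13.3 0.0726
sp [ 0.5148 -0.1019] 82.2 0.0481
dl [ 0.5002 -0.078 ] 96.5 0.0721
dr [ 0.5302 -0.2166] -71.9 0.0705
rimL [ 0.5505 -0.0809] 58.4 0.0807
rimR [ 0.5597 -0.198 ] -43.3 0.0706
top [ 0.5763 -0.1369] 10.6 0.0692
```

>>> play_rows --plan '[[[0,0,-0.5,0,0,0,-1],[0,0,-0.5,0,0,0,-1],[0,0,-0.5,0,0,0,-1],[0,0,-0.46,0,0,0,-1],[0,0,0,0,0,0,-1],[0,0,0,0,0,0,-1]]]'

```text
time_s: 2.75
position: [0.5303, -0.0965, 0.1247]
tcp_rot: [[0.977, 0.212, -0.001], [0.212, -0.977, 0.001], [-0.001, -0.001, -1.0]]
force: [0.9, -0.5, -1.0]
opening: 0.004
```

```bash
python3 - <<'E'
from h import *
c=np.array([.5083,-.1496]);p=np.array([.5303,-.0975])
for f in range(71,176,5):
    q=c+.051*np.array([np.cos(np.radians(f)),np.sin(np.radians(f))]);print(f,((q-p)/.05).round(3));p=q
E
```

```text
71 [-0.108 -0.078]
76 [-0.085  0.025]
81 [-0.087  0.018]
86 [-0.088  0.01 ]
91 [-0.089  0.002]
96 [-0.089 -0.005]
101 [-0.088 -0.013]
106 [-0.087 -0.021]
111 [-0.084 -0.028]
116 [-0.082 -0.035]
121 [-0.078 -0.042]
126 [-0.074 -0.049]
131 [-0.07  -0.055]
136 [-0.065 -0.061]
141 [-0.059 -0.067]
146 [-0.053 -0.072]
151 [-0.046 -0.076]
156 [-0.04 -0.08]
161 [-0.033 -0.083]
166 [-0.025 -0.085]
171 [-0.018 -0.087]
```

>>> play_rows --plan '[[[-0.108,-0.078,-0.04,0,0,0,-1],[-0.085,0.025,0,0,0,0,-1],[-0.087,0.018,0,0,0,0.0278,-1],[-0.088,0.01,0,0,0,0.0278,-1],[-0.089,0.002,0,0,0,0.0278,-1],[-0.089,-0.005,0,0,0,0.0278,-1],[0,0,0,0,0,0,-1],[0,0,0,0,0,0,-1]]]'

```text
time_s: 3.55
position: [0.5037, -0.0993, 0.1232]
tcp_rot: [[0.848, 0.531, 0.001], [0.531, -0.848, -0.001], [0.001, 0.001, -1.0]]
force: [0.1, 0.5, 0.5]
opening: 0.007
```

```bash
python3 - <<'E'
from h import *
s=read_state();print(s["position"].round(4),s["force"].round(2),s["moment"].round(2))
a=capture("top")[205:290,310:450,::-1];b=capture("scene")[225:310,200:340,::-1]
cv2.imwrite("pics/c1.png",cv2.resize(np.vstack([a,b]),None,fx=3.5,fy=3.5,interpolation=cv2.INTER_CUBIC))
E
```

```text
[ 0.5037 -0.0993  0.1232] [0.14 0.51 0.55] [-0.03  0.08 -0.05]
```

View pics/c1.png

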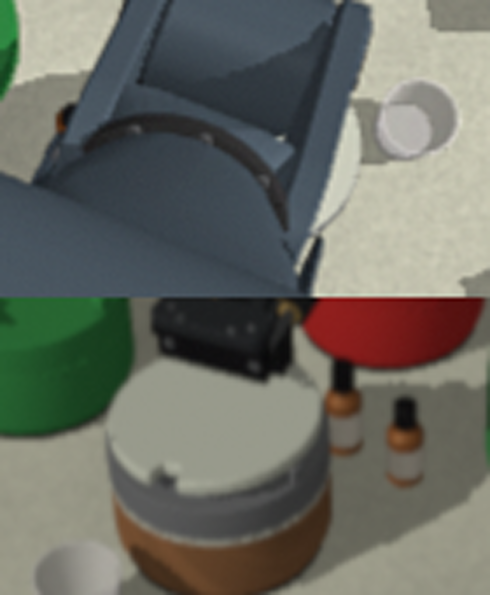

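The notch in the scene view has moved from (240,272) to (247,277), so the push works. Continuing along the arc.

>>> play_rows --plan '[[[-0.088,-0.013,0,0,0,0.0278,-1],[-0.087,-0.021,0,0,0,0.0278,-1],[-0.084,-0.028,0,0,0,0.0278,-1],[-0.082,-0.035,0,0,0,0.0278,-1],[-0.078,-0.042,-0.02,0,0,0.0278,-1],[-0.074,-0.049,-0.02,0,0,0.0278,-1],[-0.07,-0.055,-0.02,0,0,0.0278,-1],[-0.065,-0.061,-0.02,0,0,0.0278,-1],[-0.059,-0.067,-0.02,0,0,0.0278,-1],[-0.053,-0.072,0,0,0,0.0278,-1],[0,0,0,0,0,0,-1],[0,0,0,0,0,0,-1]]]'

```text
time_s: 4.85
position: [0.4668, -0.1214, 0.1176]
tcp_rot: [[0.138, 0.99, 0.001], [0.99, -0.138, -0.0], [-0.0, 0.001, -1.0]]
force: [0.8, -0.6, 0.1]
opening: 0.007
```

```bash
python3 - <<'E'
from h import *
s=read_state();print(s["time_s"],s["position"].round(4),s["force"].round(2),s["joint_positions"].round(0))
a=capture("top")[205:290,310:450,::-1];b=capture("scene")[225:310,200:340,::-1]
cv2.imwrite("pics/c2.png",cv2.resize(np.vstack([a,b]),None,fx=3.5,fy=3.5,interpolation=cv2.INTER_CUBIC))
E
```

```text
4.85 [ 0.4668 -0.1214  0.1176] [ 0.79 -0.59  0.15] [-28.  29. 108.   0.  43. -20.]
```

View pics/c2.png

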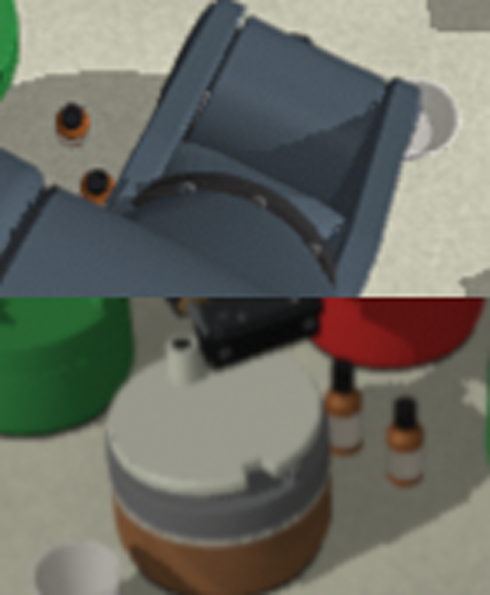

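```bash
python3 - <<'E'
from h import *
c=np.array([.5083,-.1496])
for n,(u,v,z) in dict(notch=(262/3.5+200,(470-297.5)/3.5+225,.113),sp=(181/3.5+200,(344-297.5)/3.5+225,.133)).items():
    p=cast("scene",u,v,z)[:2];print(n,p.round(4),np.degrees(np.arctan2(*(p-c)[::-1])).round(1),np.hypot(*(p-c)).round(4))
s=read_state();d=s["position"][:2]-c;print(np.degrees(np.arctan2(d[1],d[0])),np.hypot(*d))
E
```

```text
notch [ 0.5728 -0.1517] -1.8 0.0645
sp [ 0.4587 -0.14  ] 169.1 0.0505
145.65855259462916 0.05025768574546059
```

>>> play_rows --plan '[[[-0.023,-0.038,0,0,0,0.0139,-1],[-0.023,-0.038,0,0,0,0.0139,-1],[-0.02,-0.04,0,0,0,0.0139,-1],[-0.02,-0.04,0,0,0,0.0139,-1],[-0.016,-0.042,0,0,0,0.0139,-1],[-0.016,-0.042,0,0,0,0.0139,-1],[0,0,0,0,0,0,-1]]]'

```text
time_s: 5.65
position: [0.4607, -0.1333, 0.1176]
tcp_rot: [[-0.125, 0.992, 0.0], [0.992, 0.125, -0.0], [-0.0, 0.0, -1.0]]
force: [0.5, 0.5, -1.1]
opening: 0.002
```

>>> play_rows --plan '[[[-0.007,-0.021,0,0,0,0.007,-1],[-0.007,-0.021,0,0,0,0.007,-1],[0,0,0,0,0,0,-1]]]'

```text
time_s: 5.95
position: [0.46, -0.1354, 0.1176]
tcp_rot: [[-0.169, 0.986, 0.0], [0.986, 0.169, -0.0], [-0.0, 0.0, -1.0]]
force: [-0.3, 0.5, 0.4]
opening: 0.001
```

>>> play_rows --plan '[[[-0.006,-0.021,0,0,0,0.007,-1],[-0.006,-0.021,0,0,0,0.007,-1],[0,0,0,0,0,0,-1]]]'

```text
time_s: 6.25
position: [0.4593, -0.1375, 0.1175]
tcp_rot: [[-0.213, 0.977, -0.0], [0.977, 0.213, -0.0], [-0.0, -0.0, -1.0]]
force: [-0.0, -0.1, -0.5]
opening: 0.001
```

```bash
python3 - <<'E'
from h import *
s=read_state();c=np.array([.5083,-.1496]);d=s["position"][:2]-c;print(s["time_s"],np.degrees(np.arctan2(d[1],d[0])),np.hypot(*d),s["force"].round(2))
b=capture("scene")[225:310,200:340,::-1]
cv2.imwrite("pics/c3.png",cv2.resize(b,None,fx=5,fy=5,interpolation=cv2.INTER_CUBIC))
E
```

```text
6.25 166.19300924742709 0.05050235930736116 [-0.02 -0.06 -0.5 ]
```

View pics/c3.png

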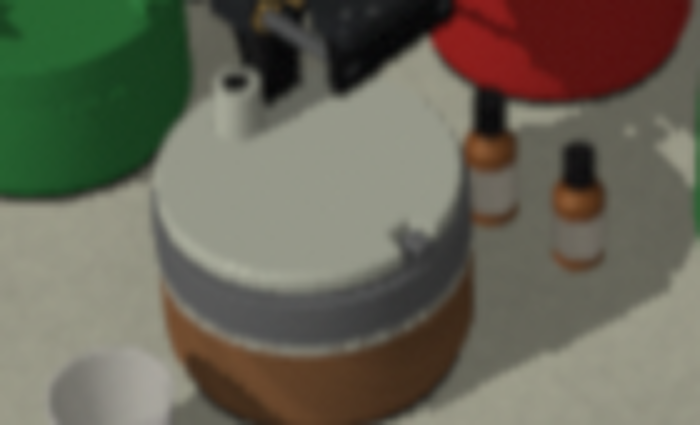

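The gap under the flange is gone and the grey pin shows in the notch (scene crop 410,240), so the lid has dropped over it. I'll back off, lift, and go above the centre.

>>> play_rows --plan '[[[0.02,0.12,0,0,0,0,-1],[0.02,0.12,0,0,0,0,-1],[0,0,0.4,0,0,0,-1],[0,0,0.5,0,0,0,-1],[0.3,-0.16,0,0,0,0,-1],[0.3,-0.16,0,0,0,0,-1],[0.34,-0.162,0,0,0,0,-1],[0,0,0,0,0,0,-1],[0,0,-0.4,0,0,0,-1],[0,0,-0.3,0,0,0,-1],[0,0,0,0,0,0,-1],[0,0,0,0,0,0,-1]]]'

```text
time_s: 7.5
position: [0.5074, -0.1488, 0.1275]
tcp_rot: [[-0.213, 0.977, -0.002], [0.977, 0.213, 0.001], [0.001, -0.001, -1.0]]
force: [-0.7, 0.6, 0.5]
opening: 0.007
```

>>> play_rows --plan '[[[0,0,-0.1,0,0,0,-1],[0,0,-0.1,0,0,0,-1],[0,0,-0.06,0,0,0,-1],[0,0,-0.04,0,0,0,-1],[0,0,-0.02,0,0,0,-1],[0,0,0,0,0,0,-1]]]'

```text
time_s: 8.1
position: [0.5082, -0.1496, 0.1114]
tcp_rot: [[-0.212, 0.977, -0.0], [0.977, 0.212, 0.0], [0.0, -0.0, -1.0]]
force: [-0.0, 0.8, -0.5]
opening: 0.006
```

>>> play_rows --plan '[[[0,0,-0.02,0,0,0,-1],[0,0,-0.02,0,0,0,-1],[0,0,0,0,0,0,-1]]]'

```text
time_s: 8.4
position: [0.5085, -0.1496, 0.1097]
tcp_rot: [[-0.212, 0.977, 0.0], [0.977, 0.212, -0.0], [-0.0, 0.0, -1.0]]
force: [-0.7, 0.4, 1.9]
opening: 0.001
```

>>> play_rows --plan '[[[0,0,-0.02,0,0,0,-1],[0,0,-0.02,0,0,0,-1],[0,0,0,0,0,0,-1]]]'

```text
time_s: 8.7
position: [0.5085, -0.1496, 0.108]
tcp_rot: [[-0.212, 0.977, 0.001], [0.977, 0.212, -0.0], [-0.0, 0.001, -1.0]]
force: [-0.9, 0.9, 4.7]
opening: 0.002
```

Contact at about 110 mm, as expected. Continuing the press.

>>> play_rows --plan '[[[0,0,-0.02,0,0,0,-1],[0,0,-0.02,0,0,0,-1],[0,0,0,0,0,0,-1]]]'

```text
time_s: 9.0
position: [0.508, -0.1494, 0.1051]
tcp_rot: [[-0.212, 0.977, -0.001], [0.977, 0.212, 0.0], [0.0, -0.001, -1.0]]
force: [0.2, 0.8, 0.8]
opening: 0.006
```

>>> play_rows --plan '[[[0,0,-0.02,0,0,0,-1],[0,0,-0.02,0,0,0,-1],[0,0,0,0,0,0,-1]]]'

```text
time_s: 9.3
position: [0.5082, -0.1495, 0.1044]
tcp_rot: [[-0.212, 0.977, -0.0], [0.977, 0.212, -0.0], [-0.0, -0.0, -1.0]]
force: [-2.4, 0.8, 8.3]
opening: 0.005
```

>>> play_rows --plan '[[[0,0,-0.02,0,0,0,-1],[0,0,0,0,0,0,-1]]]'

```text
time_s: 9.5
position: [0.5083, -0.1496, 0.1044]
tcp_rot: [[-0.212, 0.977, 0.0], [0.977, 0.212, -0.0], [-0.0, 0.0, -1.0]]
force: [-2.9, 2.7, 14.3]
opening: 0.004
```

>>> play_rows --plan '[[[0,0,0.05,0,0,0,-1],[0,0,0.1,0,0,0,-1],[0,0,0.4,0,0,0,-1],[0,0,0.8,0,0,0,-1],[0,0,0.8,0,0,0,-1],[0.2,0.9,0,0,0,0,-1],[0.2,0.9,0,0,0,0,-1],[0.2,0.9,0,0,0,0,-1],[0.2,0.9,0,0,0,0,-1],[0,0.9,0,0,0,0,-1],[0,0.9,0,0,0,0,-1],[0,0,0,0,0,0,-1]]]'

```text
time_s: 10.7
position: [0.5473, 0.1257, 0.2097]
tcp_rot: [[-0.218, 0.976, -0.001], [0.976, 0.218, 0.002], [0.002, -0.0, -1.0]]
force: [-0.4, -0.9, -0.4]
opening: 0.002
```

```bash
python3 - <<'E'
from h import *
t=capture("top")[:,:,::-1];b0=capture("scene")[:,:,::-1];cv2.imwrite("pics/t_end.png",t)
a=t[205:290,310:450];b=b0[225:310,200:340]
cv2.imwrite("pics/c4.png",cv2.resize(np.vstack([a,b]),None,fx=3.5,fy=3.5,interpolation=cv2.INTER_CUBIC))
d=cv2.absdiff(b0,cv2.imread("pics/scene0.png")).max(2)
for n,(u,v,w,h) in dict(oils=(290,240,32,40),cup=(208,293,28,36),mug=(415,158,32,44),book=(75,262,100,75),tin=(438,215,30,26),case=(370,152,40,44),clock=(155,355,40,40)).items(): print(n,(d[v:v+h,u:u+w]>40).sum())
E
```

```text
oils 14
cup 0
mug 170
book 0
tin 16
case 869
clock 0
```

View pics/c4.png

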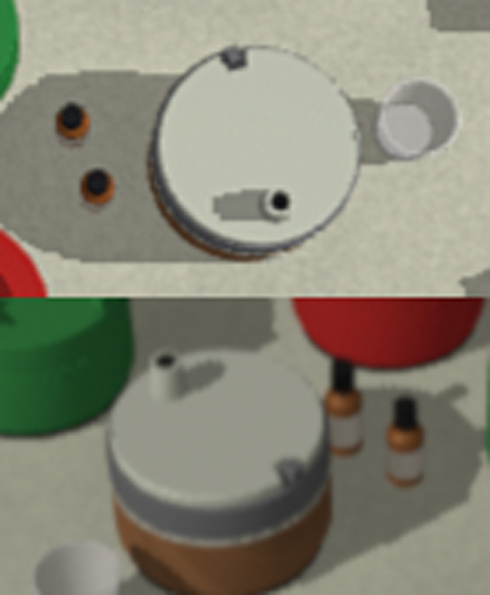

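The lid lies flat with the pin standing in the notch at (235,57), and the bottles and cup have not moved. The mug and case differences are probably the arm and its shadow, which now lie over that area.

```bash
python3 -c "
from rig import *
print(hand_in())"
```

```text
the job is handed in; nothing more can be done
None
```

The diffuser lid is turned, dropped over its pin and pressed home, and I handed the job in at about 11 s.

I pushed the spout about 90° counter-clockwise with the shut fingertips until the notch dropped over the pin. I then pressed at the lid's centre.

- **Lid home:** The lid gave way between 108 and 105 mm and then stopped hard at 104.4 mm under 14 N. The expected home height is 104 mm. The last pictures show the flange flat and the pin standing in the notch.
- **Other things:** In the before-and-after pictures the cup, book and clock areas did not change, and the oils and tin areas changed by only a few pixels. The mug and glasses-case areas did differ. I put that down to the arm and its shadow over that spot and did not check it separately; the arm never worked near them.

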